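Rebuild a tube mixer's clutch: two toothed plates on a sprung spline hub

TASK

Rebuild the clutch of the small white tube mixer: fit the blue drive plate over its toothed hub until it lies fully home and flat on the dark shoulder and let go of it, then fit the orange separator plate over the same hub, fully home on the blue plate, with its tab pointing the opposite way to the blue plate's tab. The hub stands on a soft spring and is braked at an unknown angle, so press only gently and turn each plate until you feel it drop over the teeth; never drive the hub down to its stop. Let go of everything and leave the other things on the worktop where they are.

Things in the scene. Friction and masses are not known exactly. Their poses are not given: they have to be found in the camera images.
- mixer: small white tube mixer, fixed to the worktop, 96 x 96 mm and 30 mm high, with a dark round shoulder (radius 24.5 mm at its top, 42 mm above the worktop) in the middle. Origin: centre of its underside; z up; a black knob on its -x face. Its yaw says nothing about the angle of the hub's teeth
- mixer_seat (a point): centre of the shoulder's top, 42 mm above the worktop, on the axis of the hub. The hub rises from here: aluminium core of radius 15 mm, straight to 32 mm up, tapering to radius 9 mm at 40 mm; four brass teeth 90 degrees apart, 6 mm wide, out to radius 20.5 mm and up to 26 mm. The hub cannot turn; the angle of its teeth is not given and differs each time
- hub (a joint): how far the hub is pressed down on its spring (m): 0 = up, at rest; stop at 0.008. It yields from about 3 N and needs 0.8 N more per mm (about 9 N at the stop). When a plate pressing on the teeth is turned until its notches meet them, the hub springs up into the plate and the force vanishes
- drive_plate: loose blue clutch plate, 14 mm thick, 120 g: disc of radius 33 mm with two flats 52 mm apart (at y = -26 and +26 mm: grip across these) and a tab along +x ending 48 mm from the centre. Bore radius 16.5 mm, with four notches at 45, 135, 225, 315 degrees from the tab, 8.5 mm wide, out to radius 22.5 mm. Origin: centre of underside, z up; starts flat on the worktop. Home: origin at mixer_seat
- drive_plate_tab (a point): point on the blue plate's tab, 42 mm from the plate's axis along its +x, 7 mm above its underside
- separator_plate: loose orange separator plate, 140 g, exactly the same shape, size and axes as drive_plate; lies flat on the worktop at the start. When home its origin is 14 mm above mixer_seat
- separator_plate_tab (a point): point on the orange plate's tab, 42 mm from the plate's axis along its +x, 7 mm above its underside
- timer: loose kitchen timer, white with a grey dial, 66 x 66 x 48 mm; bystander, origin at the centre of its underside
- lancet_pack_0: loose upright carton with a green band, 31 x 47 x 72 mm; bystander, origin at the centre of its underside
- lancet_pack_1: loose upright carton with a purple band, 31 x 47 x 72 mm; bystander, origin at the centre of its underside
- marker: loose red and white marker pen, 135 mm long, 17 mm wide; bystander, origin at the centre of its underside
- scissors: loose scissors with orange grips, 199 mm long; bystander, origin at the centre of its underside
- thermometer: loose white stick thermometer, 122 mm long; bystander, origin at the centre of its underside

How it is judged:
On the way:
1. the blue drive plate lies home on the shoulder, released, while the orange plate is still off the hub (horizontal distance between drive_plate and mixer_seat below 0.004 m and z of drive_plate in the frame of mixer_seat below 0.002 m and angle between drive_plate's own z axis and vertical below 0.06 rad and contact force between the fingers and drive_plate below 0.1 N and horizontal distance between separator_plate and mixer_seat above 0.06 m), for 0.2 s.
At the end, for the whole second after the job is handed in: Blue plate flat on the shoulder round the hub, orange plate flat on it (each within 2 mm of fully home, 4 mm of the axis, 0.06 rad of level), tabs opposite (tab points over 78 mm apart; 84 mm when exact), both released and at rest, bystanders left alone (horizontal distance between each of drive_plate, separator_plate and mixer_seat below 0.004 m and z of drive_plate in the frame of mixer_seat below 0.002 m and angle between each of drive_plate, separator_plate's own z axis and vertical below 0.06 rad and z of separator_plate in the frame of drive_plate between 0.012 and 0.016 m and horizontal distance between drive_plate_tab and separator_plate_tab above 0.078 m and linear speed of each of separator_plate, drive_plate below 0.02 m/s); the robot touches nothing.
It fails at once if the hub is driven down to its stop (more than 7.5 mm) (value of joint hub above 0.0075 m).
It fails at once if a plate is pressed on the mixer with more than 40 N (contact force between any of drive_plate, separator_plate and mixer above 40 N or contact force between separator_plate and drive_plate above 40 N).
It fails at once if a bystander is moved by more than 30 mm (distance of any of timer, lancet_pack_0, lancet_pack_1, marker, scissors, thermometer from where it was at the start of the episode above 0.03 m).
It also fails if it takes over 72 s, if anything falls off the work surface, if the arm or the gripper's body presses on something with over 40 N, if the wrist force passes 120 N, or if a joint passes its speed limit or range.

ROBOT

A 6-joint arm with a two-finger parallel gripper is mounted at the origin on a cart in front of the work surface, level with it; the furniture and walls round the work are solid. World frame = base frame: x ahead of the robot, y to its left, z up, the work surface at z = 0. Lengths are in m, angles in rad, forces in N, time in s.
With the tool pointing down it reaches from about 0.25 to 0.725 m from the base axis. Payload 4 kg.
Tool frame: the origin (TCP) lies midway between the tips of the shut fingers; the grasp point (between the pads) lies 19 mm behind it; z points along the fingers, y is the line along which they close (so a half turn about z gives the same grasp; the last joint's range is limited). The gripper opens to 85 mm and grips with 20 to 120 N. Pads are 22 mm wide; open, the fingers measure 114 mm over their backs; the gripper's body (76 mm by 85 mm) begins 54 mm behind the grasp point. The pads swing forward as they close: fully open they stand 13 mm farther back than shut.
Start: joints at [-1.295, 0.241, 0.005, 1.335, 0, 1.571], TCP at [0.136, -0.481, 0.231] pointing down, gripper open.
Joint ranges: [-2.72, 2.72], [-1.05, 1.87], [-1.09, 1.28], [-1.99, 2.15], [-1.42, 1.44], [-3.14, 3.14]. Speed limits (rad/s): [2.79, 2.79, 3.14, 3.14, 3.14, 3.14].

INTERFACE

Orientations are given as a unit quaternion [x, y, z, w].
In Python, from workcell import monitor, vision, job gives the robot as it stands.
- The arm moves only by the tool move_arm, never from a script. Its argument "moves" is a list that holds one entry, the list of rows, each a list of 5 numbers: the shift along the world's x, y, z in m, then the turn about the world's z in degrees, then the opening in per cent of the stroke, from 0 (shut) to 100 (fully open). In form: [[[x, y, z, turn, gripper], ...]]. A call has 1 to 5 rows; each row is the pose to reach, as a shift and turn from the pose commanded when the call began; what a row does not reach only later rows make up. A row lasts 1/8 s, in which the tool goes at most 62.5 mm and 10.7 degrees, less where a joint would pass 70% of its speed; a pose out of reach is approached as far as the arm can. A call with a gripper value outside its range is refused whole. The fingers move at their own pace and stop on an object; the grip force is fixed at half the most. Time passes only in rows, so rows that repeat a pose let the fingers close. It gives the time, the measured TCP pose, the force, the opening and the grip force at its end, in the units of the state.
- monitor.get_obs(): the state, without advancing time (a new reading comes with each control period).
- vision.camera(name): name is "scene" or "side" or "wrist"; returns a dict with "color" (400x640x3 uint8, red, green, blue), "camera_matrix" (3x3 intrinsics, pixels), "k1" (the pictures are not rectified: a ray, as slopes to the right and down, at radius r is drawn at 1 + k1 r^2 times it, then the intrinsics apply), "eye" and "attitude" of the camera in the world; the wrist camera has in their place "hand_eye" (4x4, takes a point from camera to tool coordinates, whose origin is the TCP and whose axes are the flange's). Camera axes: x right, y up, looking along -z (the intrinsics and any distortion apply to the point x, -y, -z); pixel columns grow to the right and rows downward; lengths in m; the calibration is good to about 2 mm. A picture is of the moment at which its call begins: read the wrist's pose just before it. There is no depth.
- job.job_done(): hands the job in; it is judged then, once.
The state is a dict: "clock": time; "joint_pos": joint angles; "joint_vel": joint speeds; "tau": joint torques, N m; "eef_pos": TCP position; "tool_rot": TCP orientation; "ft_force": force on the tool from outside, world axes, zero at the start; "ft_torque": the same for the moment, N m; "grip_width": finger opening in m; "grasp_force": force on a finger pad.
Only numpy, scipy, OpenCV 4.12 (cv2) and the standard library are available. Lean on these libraries where they do the work, as an engineer would, in place of code of your own. Each camera call takes 0.05 s, during which the arm holds its last target. There are 200 camera calls.

## Working session

There is one attempt and no reset: what is moved stays moved. The work goes in short steps, Python scripts to look and compute and a tool call to move; the robot and the scene stay as the last step left them, time stands still between calls to the robot, and variables do not carry over. Pictures are saved under pics/ and viewed, at most 13 in all, crops included, and the job is handed in when it is done.

Besides the shell and the picture viewer there is one more tool, called after "Call:" as name([rows], argument=value, ...), one row to a line, values as JSON. move_arm: Moves the arm, as the interface text tells. Its arguments: {"type":"object","properties":{"moves":{"type":"array","items":{"type":"array","items":{"type":"array","items":{"type":"number"}}}}},"required":["moves"]}

```bash
mkdir -p pics; ls; cat > h.py <<'E'
import numpy as np, cv2
from scipy.spatial.transform import Rotation as R
from workcell import monitor, vision, job
def cam(name):
    o=monitor.get_obs(); c=vision.camera(name)
    if 'hand_eye' in c:
        T=np.eye(4); T[:3,:3]=R.from_quat(o['tool_rot']).as_matrix(); T[:3,3]=o['eef_pos']
        c['T']=T@np.array(c['hand_eye'])
    else:
        T=np.eye(4); a=np.array(c['attitude'])
        T[:3,:3]=R.from_quat(a).as_matrix() if a.size==4 else a
        T[:3,3]=c['eye']; c['T']=T
    return c
def ray(c,uv,z):
    uv=np.array(uv,float).reshape(-1,1,2)
    p=cv2.undistortPoints(uv,np.array(c['camera_matrix'],float),np.array([c['k1'],0,0,0],float)).reshape(-1,2)
    d=np.c_[p[:,0],-p[:,1],-np.ones(len(p))]@c['T'][:3,:3].T
    e=c['T'][:3,3]; t=(z-e[2])/d[:,2]
    return (e+d*t[:,None])[:,:2]
def px(c,P):
    P=np.array(P,float).reshape(-1,3); q=(P-c['T'][:3,3])@c['T'][:3,:3]
    q=q*[1,-1,-1]
    return cv2.projectPoints(q,np.zeros(3),np.zeros(3),np.array(c['camera_matrix'],float),np.array([c['k1'],0,0,0],float))[0].reshape(-1,2)
def save(c,n): cv2.imwrite('pics/'+n,c['color'][:,:,::-1])
E
python3 - <<'E'
from h import *
o=monitor.get_obs(); print({k:np.round(v,3) for k,v in o.items()})
a=[]
for n in ['scene','side']:
    c=cam(n); print(n,c['T'][:3,3],c['camera_matrix'][0],c['k1']); save(c,n+'0.png')
E
```

```text
pics
{'clock': np.float64(0.0), 'joint_pos': array([-1.295,  0.241,  0.004,  1.335, -0.   ,  1.571]), 'joint_vel': array([0.001, 0.   , 0.001, 0.001, 0.002, 0.002]), 'tau': array([-1.0000e-03, -3.7232e+01,  2.5241e+01,  1.7000e-02,  0.0000e+00,
       -0.0000e+00]), 'eef_pos': array([ 0.136, -0.481,  0.23 ]), 'tool_rot': array([ 0.991,  0.137, -0.   , -0.001]), 'ft_force': array([-0.403,  0.493, -0.042]), 'ft_torque': array([ 0.008, -0.019, -0.001]), 'grasp_force': np.float64(0.0), 'grip_width': np.float64(0.086)}
scene [-0.08137389  0.71681745  0.80834166] [399.50898983   0.         313.66775758] 0.008399284122176243
side [ 0.63323328 -0.85447671  1.22584918] [417.89571342   0.         320.03673952] 0.0024090416486127523
```

View pics/scene0.png

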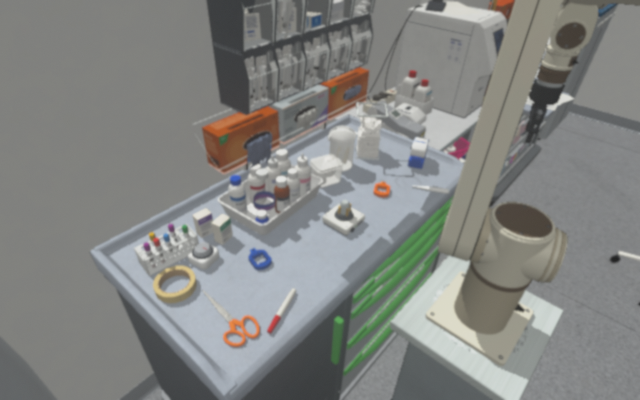

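View pics/side0.png

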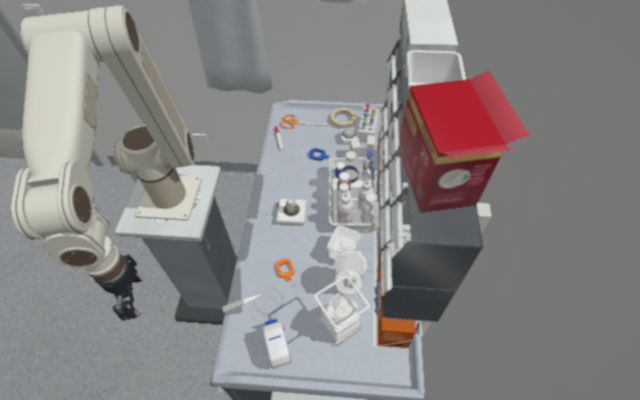

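The scene view shows the blue plate at about (260,259), the orange plate at (382,188) and the mixer at (344,218). In the side view they are at (317,155), (285,269) and (291,210).

```bash
cat >> h.py <<'E'
def mask(c,kind):
    h=cv2.cvtColor(c['color'],cv2.COLOR_RGB2HSV)
    lo,hi={'blue':((108,130,50),(125,255,255)),'orange':((4,140,90),(18,255,255))}[kind]
    return cv2.inRange(h,lo,hi)
def plate(c,kind,win,z):
    m=mask(c,kind); k=np.zeros_like(m); k[win[1]:win[3],win[0]:win[2]]=255; m&=k
    n,l,s,_=cv2.connectedComponentsWithStats(m); i=1+np.argmax(s[1:,4])
    v,u=np.nonzero(l==i); return ray(c,np.c_[u,v],z),s[i]
E
python3 - <<'E'
from h import *
W={'scene':{'blue':(235,235,285,280),'orange':(362,170,402,205)},'side':{'blue':(295,140,340,170),'orange':(265,250,305,290)}}
for n in W:
    c=cam(n)
    for k in W[n]:
        p,s=plate(c,k,W[n][k],0.014)
        hull=cv2.convexHull(p.astype(np.float32))[:,0]
        (cx,cy),r=cv2.minEnclosingCircle(p.astype(np.float32)); m=p.mean(0)
        far=hull[np.argmax(np.linalg.norm(hull-m,axis=1))]
        print(n,k,s,'mean',m.round(3),'circ',np.round([cx,cy,r],3),'far',far.round(3))
    print('hub', ray(c,[(344,205) if n=='scene' else (291,206)],0.082).round(3))
E
```

```text
scene blue [250 250  20  17 143] mean [0.522 0.242] circ [0.524 0.241 0.035] far [0.558 0.234]
scene orange [374 183  15  13 114] mean [ 0.455 -0.25 ] circ [ 0.456 -0.252  0.037] far [ 0.469 -0.286]
hub [[ 0.445 -0.028]]
side blue [310 149  18  11  89] mean [0.525 0.231] circ [0.528 0.234 0.036] far [0.561 0.219]
side orange [276 259  18  22 170] mean [ 0.461 -0.264] circ [ 0.462 -0.266  0.039] far [ 0.478 -0.302]
hub [[ 0.461 -0.067]]
```

Call:
move_arm([
  [[0.036, 0.05, 0.01, 0, 100], [0.072, 0.1, 0.02, 0, 100], [0.108, 0.15, 0.02, 0, 100], [0.144, 0.2, 0.02, 0, 100], [0.17, 0.236, 0.02, 0, 100]],
])

```text
clock: 0.82
eef_pos: [0.307, -0.2431, 0.2514]
tool_rot: [0.99, 0.138, 0.0, 0.0]
ft_force: [1.2, -0.2, 0.8]
grip_width: 0.0857
grasp_force: 0.0
```

Call:
move_arm([
  [[0.036, 0.05, 0, 0, 100], [0.072, 0.1, 0, 0, 100], [0.1, 0.15, 0, 0, 100], [0.12, 0.2, 0, 0, 100], [0.12, 0.2, 0, 0, 100]],
])

```text
clock: 1.45
eef_pos: [0.427, -0.042, 0.251]
tool_rot: [0.99, 0.141, -0.0, -0.0]
ft_force: [-0.0, 1.1, -0.0]
grip_width: 0.0854
grasp_force: 0.0
```

```bash
python3 - <<'E'
from h import *
o=monitor.get_obs(); print(o['clock'],o['eef_pos'],o['tool_rot'],o['joint_pos'])
c=cam('wrist'); print(c['T'].round(3)); save(c,'w1.png')
E
```

```text
1.45 [ 0.427005   -0.04199042  0.25095261] [ 9.90021907e-01  1.40913137e-01 -1.64002037e-04 -2.89534611e-04] [-9.83647133e-02  9.18162199e-02 -1.24176460e-01  1.35525977e+00
  4.84619258e-04  2.76046042e+00]
[[ 0.279  0.922  0.268  0.495]
 [-0.96   0.268  0.076 -0.022]
 [-0.002 -0.279  0.96   0.395]
 [ 0.     0.     0.     1.   ]]
```

View pics/w1.png

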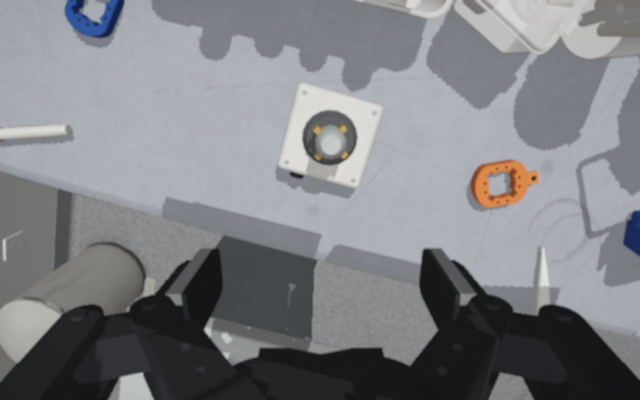

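The wrist view shows the hub at (330,137) with brass teeth near (344,128), (316,129), (320,156) and (344,157). The orange plate is at (503,184) with its tab on the right, and the blue plate is at the top left, partly cut off.

```bash
cat >> h.py <<'E'
def teeth(c,win):
    h=cv2.cvtColor(c['color'],cv2.COLOR_RGB2HSV); m=cv2.inRange(h,(12,110,90),(30,255,255))
    k=np.zeros_like(m); k[win[1]:win[3],win[0]:win[2]]=255; m&=k
    n,l,s,ce=cv2.connectedComponentsWithStats(m); i=[j for j in range(1,n) if s[j,4]>=8]
    return s[i],ce[i]
def shoulder(c,win):
    g=cv2.cvtColor(c['color'],cv2.COLOR_RGB2GRAY); m=cv2.inRange(g,0,90)
    k=np.zeros_like(m); k[win[1]:win[3],win[0]:win[2]]=255; m&=k
    n,l,s,_=cv2.connectedComponentsWithStats(m); i=1+np.argmax(s[1:,4])
    v,u=np.nonzero(l==i); p=ray(c,np.c_[u,v],0.042); (x,y),r=cv2.minEnclosingCircle(p.astype(np.float32)); return np.array([x,y,r]),s[i]
E
python3 - <<'E'
from h import *
c=cam('wrist')
print('shoulder',shoulder(c,(300,108,360,168)))
s,ce=teeth(c,(295,100,365,172)); p=ray(c,ce,0.068); print(s[:,4],p.round(4))
q=p-p.mean(0); print(p.mean(0),np.degrees(np.arctan2(q[:,1],q[:,0])).round(1),np.linalg.norm(q,axis=1))
for k,w in [('orange',(460,150,550,220)),('blue',(50,0,140,50))]:
    P,s=plate(c,k,w,0.014); m=P.mean(0); f=P[np.argmax(np.linalg.norm(P-m,axis=1))]; (x,y),r=cv2.minEnclosingCircle(P.astype(np.float32)); print(k,s,m,f,x,y,r,np.degrees(np.arctan2(*(f-m)[::-1])))
E
```

```text
shoulder (array([ 0.45138386, -0.04018562,  0.02649117]), array([302, 118,  40,  45, 396], dtype=int32))
[40 40 29 28] [[ 0.4706 -0.0503]
 [ 0.4626 -0.0272]
 [ 0.4376 -0.0348]
 [ 0.4462 -0.0597]]
[ 0.45426516 -0.04299327] [ -24.    62.2  153.7 -115.7] [0.01791922 0.01788818 0.01855384 0.01859116]
orange [ 470  159   66   47 1628] [ 0.45938585 -0.25451222] [ 0.48385017 -0.28987275] 0.46096545457839966 -0.2572067379951477 0.03998459503054619 -55.32243681385569
blue [  63    0   58   36 1165] [0.50635236 0.23524789] [0.53111154 0.20601948] 0.5182391405105591 0.23668783903121948 0.03336029499769211 -49.732307730776185
```

Call:
move_arm([
  [[0.02, 0.06, 0, 10, 100], [0.04, 0.12, 0, 20, 100], [0.06, 0.17, 0, 30, 100], [0.08, 0.22, 0, 40, 100], [0.095, 0.26, 0, 50, 100]],
])

```text
clock: 2.17
eef_pos: [0.5222, 0.2147, 0.2511]
tool_rot: [0.839, 0.545, -0.0, 0.0]
ft_force: [0.2, 0.2, 0.7]
grip_width: 0.0856
grasp_force: 0.0
```

Call:
move_arm([
  [[0, 0.02, 0, 10, 100], [0, 0.02, 0, 20, 100], [0, 0.02, 0, 30, 100], [0, 0.02, 0, 40, 100], [0, 0.02, 0, 50, 100]],
])

```text
clock: 2.8
eef_pos: [0.5217, 0.2325, 0.2512]
tool_rot: [0.53, 0.848, -0.0, -0.0]
ft_force: [0.5, 0.4, 0.3]
grip_width: 0.0852
grasp_force: 0.0
```

Call:
move_arm([
  [[0, 0, -0.02, 10, 100], [0, 0, -0.04, 20, 100], [0, 0, -0.06, 30, 100], [0, 0, -0.08, 40, 100], [0, 0, -0.1, 49, 100]],
])

```text
clock: 3.42
eef_pos: [0.5217, 0.2325, 0.1507]
tool_rot: [0.131, 0.991, -0.0, -0.0]
ft_force: [-0.6, -1.2, 0.1]
grip_width: 0.0853
grasp_force: 0.0
```

```bash
python3 - <<'E'
from h import *
o=monitor.get_obs(); print(o['clock'],o['eef_pos'],o['tool_rot'],o['joint_pos'])
c=cam('wrist'); save(c,'w2.png')
E
```

```text
3.425 [0.52172695 0.23247217 0.1507002 ] [ 1.31356819e-01  9.91335126e-01 -2.26819788e-04 -5.44011103e-05] [ 4.19348990e-01  4.25508059e-01  5.45992974e-02  1.20021779e+00
 -3.29510723e-04  6.82824121e-01]
```

View pics/w2.png

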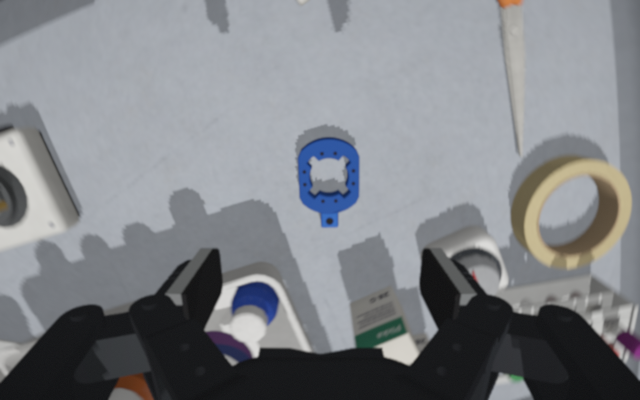

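Blue plate at (328,175), tab straight down at (330,220); a lancet pack (385,320) and the tray corner (260,290) lie beyond the tab side.

```bash
cat >> h.py <<'E'
def pose(c,kind,win,zt):
    # contour of the plate's upper face: tab tip and flats
    P,s=plate(c,kind,win,zt)
    m=P.mean(0); f=P[np.argsort(-np.linalg.norm(P-m,axis=1))[:max(3,len(P)//200)]].mean(0)
    (x,y),(w,h),a=cv2.minAreaRect((P*1000).astype(np.float32)); a+=0 if w>h else 90
    t=np.degrees(np.arctan2(*(f-m)[::-1])); a+=180*round((t-a)/180)
    # along tab, the box runs from -33 to +48
    u=np.array([np.cos(np.radians(a)),np.sin(np.radians(a))]); cen=np.array([x,y])/1000-0.0075*u
    return cen,a,t,(w,h)
E
python3 - <<'E'
from h import *
c=cam('wrist')
print(pose(c,'blue',(280,120,380,240),0.014))
print('pack top',ray(c,[(357,300),(398,288),(352,345),(410,330)],0.072).round(3),'bottle cap',ray(c,[(258,280)],0.08).round(3),'tray',ray(c,[(283,265)],0.04).round(3), 'w bottle', ray(c,[(470,250)],.05))
E
```

```text
(array([0.5185854 , 0.24011661]), -13.629402160644531, np.float64(-15.015437584415507), (50.44379425048828, 78.22290802001953))
pack top [[0.6   0.238]
 [0.598 0.27 ]
 [0.639 0.225]
 [0.638 0.272]] bottle cap [[0.561 0.175]] tray [[0.574 0.185]] w bottle [[0.59461383 0.33410104]]
```

Call:
move_arm([
  [[-0.003, 0.0075, -0.05, 1, 100], [-0.003, 0.0075, -0.1, 1, 100], [-0.003, 0.0075, -0.135, 1, 100], [-0.003, 0.0075, -0.152, 1, 100], [-0.003, 0.0075, -0.152, 1, 100]],
])

```text
clock: 4.15
eef_pos: [0.5182, 0.2415, -0.001]
tool_rot: [0.125, 0.992, -0.0, -0.001]
ft_force: [0.5, 0.0, -0.2]
grip_width: 0.0859
grasp_force: 0.0
```

Call:
move_arm([
  [[0, 0, 0, 0, 50], [0, 0, 0, 0, 40], [0, 0, 0, 0, 30], [0, 0, 0, 0, 30], [0, 0, 0, 0, 30]],
])

```text
clock: 4.78
eef_pos: [0.5198, 0.243, 0.0019]
tool_rot: [0.124, 0.992, 0.001, 0.002]
ft_force: [-1.1, -0.7, 5.7]
grip_width: 0.0507
grasp_force: 62.7
```

Call:
move_arm([
  [[0, 0, 0.03, 0, 30], [0, 0, 0.08, 0, 30], [0, 0, 0.13, 0, 30], [0, 0, 0.16, 0, 30], [0, 0, 0.16, 0, 30]],
])

```text
clock: 5.4
eef_pos: [0.5203, 0.2435, 0.1634]
tool_rot: [0.124, 0.992, 0.002, 0.003]
ft_force: [-0.9, 0.0, -2.0]
grip_width: 0.0508
grasp_force: 63.2
```

```bash
python3 - <<'E'
from h import *
o=monitor.get_obs(); print(o['eef_pos'],o['tool_rot'],o['ft_force'],o['ft_torque'],o['grip_width'])
c=cam('wrist'); save(c,'w3.png')
print(pose(c,'blue',(200,150,440,400),o['eef_pos'][2]+0.011))
E
```

```text
[0.52026873 0.24350783 0.16337863] [0.12357884 0.99232619 0.0022097  0.00348104] [-0.85188165  0.03537236 -1.96038078] [0.00836296 0.05441632 0.01828405] 0.05077211473654714
(array([0.51953867, 0.24375368]), -20.39972686767578, np.float64(-14.274026723342763), (55.09629821777344, 81.67684173583984))
```

View pics/w3.png

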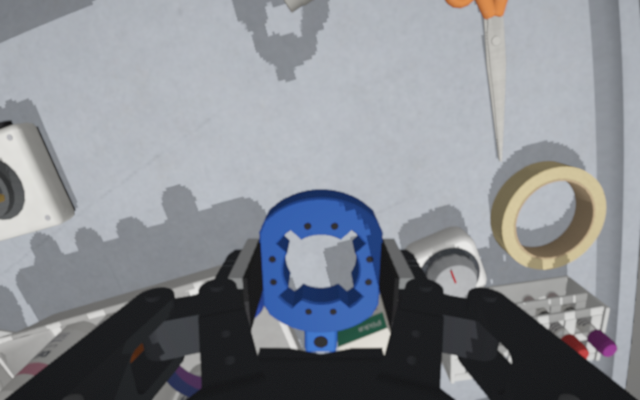

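The blue plate is held level between the fingers: bore at about (322,262), tab hole at (321,341).

```bash
python3 - <<'E'
from h import *
o=monitor.get_obs();c=cam('wrist'); z=o['eef_pos'][2]
m=mask(c,'blue'); m[:,:240]=0;m[:,400:]=0
inv=cv2.bitwise_not(m); n,l,s,ce=cv2.connectedComponentsWithStats(inv)
i=l[262,315]; print(s[i])
v,u=np.nonzero(l==i)
for dz in (0.010,0.014):
    P=ray(c,np.c_[u,v],z+dz); (x,y),r=cv2.minEnclosingCircle(P.astype(np.float32))
    t=ray(c,[(321,341)],z+dz)[0]; print(dz,x,y,r,P.mean(0),t,np.degrees(np.arctan2(t[1]-y,t[0]-x)),np.hypot(t[1]-y,t[0]-x))
print(o['eef_pos'],np.degrees(2*np.arctan2(o['tool_rot'][1],o['tool_rot'][0])))
print(px(c,[o['eef_pos']]))
E
```

```text
[ 284  230   74   62 3693]
0.01 0.5170333981513977 0.2431178092956543 0.02000345289707184 [0.51723096 0.24303096] [0.55896899 0.23277859] -13.850052098383593 0.04319135295701229
0.014 0.5150356888771057 0.2436073273420334 0.01944541558623314 [0.51517382 0.24353667] [0.55566071 0.23359163] -13.84952255464667 0.04184144460933917
[0.51888474 0.24286119 0.16090186] 165.80425549026546
[[320.81892634 253.80316271]]
```

Call:
move_arm([
  [[-0.012, -0.055, 0, 7, 30], [-0.024, -0.11, 0, 14, 30], [-0.036, -0.165, 0, 21, 30], [-0.05, -0.22, 0, 28, 30], [-0.06, -0.265, 0, 33, 30]],
])

```text
clock: 6.12
eef_pos: [0.4558, -0.0244, 0.1573]
tool_rot: [-0.164, 0.986, 0.0, -0.002]
ft_force: [0.9, -0.2, -0.8]
grip_width: 0.0504
grasp_force: 63.3
```

Call:
move_arm([
  [[-0.003, -0.02, 0, 0, 30], [-0.003, -0.02, 0, 0, 30], [-0.003, -0.02, 0, 0, 30], [-0.003, -0.02, 0, 0, 30]],
])

```text
clock: 6.62
eef_pos: [0.455, -0.0417, 0.1588]
tool_rot: [-0.164, 0.986, 0.0, -0.0]
ft_force: [-0.2, -0.1, -1.5]
grip_width: 0.0509
grasp_force: 63.3
```

```bash
python3 - <<'E'
from h import *
o=monitor.get_obs();c=cam('wrist'); z=o['eef_pos'][2]; save(c,'w4.png')
print(o['eef_pos'],np.degrees(2*np.arctan2(o['tool_rot'][1],o['tool_rot'][0])),o['ft_force'],o['clock'])
E
```

```text
[ 0.45502545 -0.04168005  0.15877015] 198.88986203018567 [-0.18303424 -0.13186128 -1.45234166] 6.625
```

View pics/w4.png

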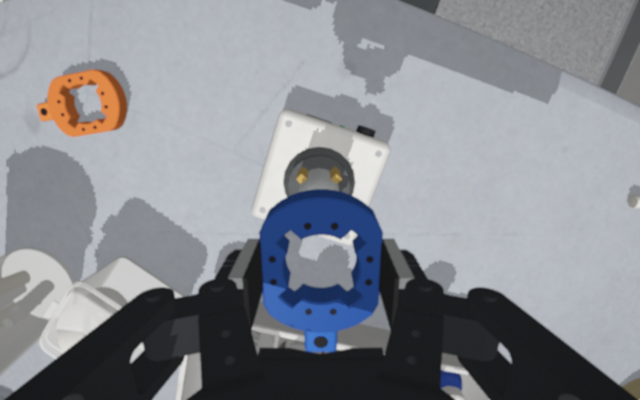

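The hub shoulder is centred near (319,182), with two brass teeth at about (302,178) and (336,175); the plate is just in front of it. The orange plate at (87,103) is fully visible.

```bash
python3 - <<'E'
from h import *
o=monitor.get_obs();c=cam('wrist'); 
s,ce=teeth(c,(285,150,360,195)); p=ray(c,ce,0.068); print(s[:,4],ce,p.round(4))
d=p[0]-p[1]; print('sep',np.hypot(*d),'deg between; tooth axis', np.degrees(np.arctan2(d[1],d[0])))
# shoulder: fit circle on the upper boundary of dark disc
g=cv2.cvtColor(c['color'],cv2.COLOR_RGB2GRAY)
pts=[]
for a in np.radians(np.arange(-170,-9,8)):
    for r in np.arange(48,22,-0.5):
        u,v=319+r*np.cos(a),183+r*np.sin(a)
        if g[int(round(v)),int(round(u))]<120: pts.append((u,v)); break
P=ray(c,pts,0.042); A=np.c_[2*P,np.ones(len(P))]
for _ in range(3):
    x=np.linalg.lstsq(A,(P**2).sum(1),rcond=None)[0]; r=np.sqrt(x[2]+x[0]**2+x[1]**2)
    e=abs(np.linalg.norm(P-x[:2],axis=1)-r); k=e<max(0.001,1.5*np.median(e)); P,A=P[k],A[k]
print('shoulder',x[:2],r,len(P),e.max())
print('orange',pose(c,'orange',(20,50,150,150),0.014))
E
```

```text
[117 110] [[335.33333333 174.66666667]
 [301.95454545 174.90909091]] [[ 0.4362 -0.0367]
 [ 0.444  -0.0591]]
sep 0.023719081473795887 deg between; tooth axis 109.3097245539611
shoulder [ 0.45096969 -0.04376789] 0.02743434873339154 21 0.0005745492452290668
orange (array([ 0.45522829, -0.25080227]), -63.41923522949219, np.float64(-62.16449235434059), (50.51768112182617, 81.83918762207031))
```

Call:
move_arm([
  [[0, -0.001, -0.03, 0, 30], [0, -0.001, -0.055, 0, 30], [0, -0.001, -0.069, 0, 30], [0, -0.001, -0.069, 0, 30], [0, -0.001, -0.069, 0, 30]],
])

```text
clock: 7.35
eef_pos: [0.456, -0.0435, 0.0911]
tool_rot: [-0.164, 0.987, -0.0, 0.001]
ft_force: [0.4, 0.2, -0.6]
grip_width: 0.0505
grasp_force: 63.3
```

```bash
python3 - <<'E'
from h import *
o=monitor.get_obs();c=cam('wrist'); 
print(o['eef_pos'],np.degrees(2*np.arctan2(o['tool_rot'][1],o['tool_rot'][0])),o['ft_force'],o['clock'])
im=c['color'][180:380,220:420,::-1]; cv2.imwrite('pics/w5.png',cv2.resize(im,(600,600),interpolation=cv2.INTER_CUBIC))
E
```

```text
[ 0.45599572 -0.04353692  0.09112174] 198.8204117051242 [ 0.38903956  0.19659487 -0.60940834] 7.35
```

View pics/w5.png

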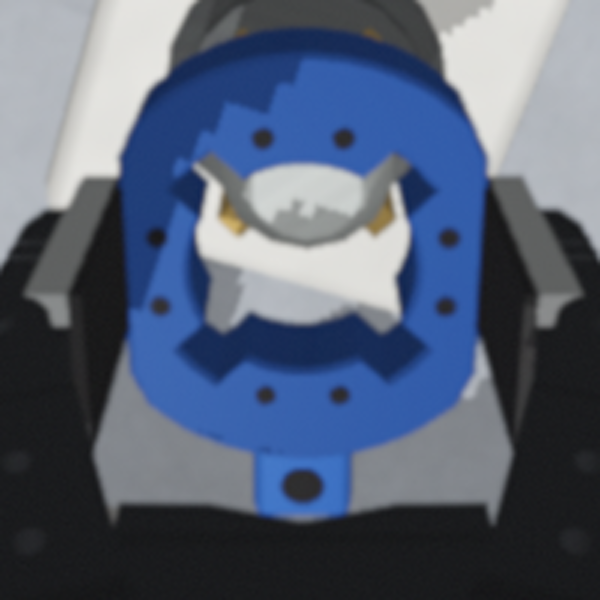

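The plate is over the hub: the bolt-hole ring is centred near u=303 in the crop, and the hub's top disc is near (306,195). Let me cast both onto their planes.

```bash
python3 - <<'E'
from h import *
o=monitor.get_obs();c=cam('wrist'); z=o['eef_pos'][2]; print(o['eef_pos'])
f=lambda L:[(220+u/3-.33,180+v/3-.33) for u,v in L]
H=f([(262,138),(344,138),(157,238),(449,238),(160,306),(446,306),(265,395),(340,395)]); T=f([(303,486)])
for dz in (0.009,0.012,0.015):
    P=ray(c,H,z+dz); m=P.mean(0); t=ray(c,T,z+dz)[0]; d=t-m
    print(dz,m.round(4),np.linalg.norm(P-m,axis=1).round(4),np.hypot(*d).round(4),np.degrees(np.arctan2(d[1],d[0])))
D=ray(c,f([(245,197),(367,197),(306,222),(306,243)]),0.082); print('disc',D.round(4),np.hypot(*(D[0]-D[1])), 'mid',D[:2].mean(0))
# predicted hub disc for some centres
for x in (.451,.453,.455):
    for zz,r in ((.082,.009),(.074,.015)):
        a=np.radians([19,109,199,289]); q=px(c,np.c_[x+r*np.cos(a),-.0437+r*np.sin(a),0*a+zz]); print(x,zz,((q-[220,180])*3).round(0).tolist())
E
```

```text
[ 0.45613768 -0.04361011  0.09129158]
0.009 [ 0.4596 -0.0421] [0.0223 0.0223 0.0222 0.0222 0.0223 0.0223 0.0223 0.0222] 0.0389 18.854014828516075
0.012 [ 0.458  -0.0427] [0.0218 0.0218 0.0217 0.0217 0.0218 0.0218 0.0218 0.0217] 0.038 18.854014828516103
0.015 [ 0.4564 -0.0432] [0.0213 0.0213 0.0212 0.0212 0.0213 0.0213 0.0213 0.0212] 0.0371 18.854014828516082
disc [[ 0.4592 -0.0523]
 [ 0.4527 -0.0333]
 [ 0.4603 -0.0413]
 [ 0.464  -0.0401]] 0.02007686969073206 mid [ 0.45598642 -0.04280804]
0.451 0.082 [[310.0, 218.0], [365.0, 168.0], [310.0, 116.0], [255.0, 168.0]]
0.451 0.074 [[309.0, 228.0], [397.0, 149.0], [309.0, 65.0], [221.0, 149.0]]
0.453 0.082 [[306.0, 228.0], [361.0, 178.0], [306.0, 127.0], [251.0, 179.0]]
0.453 0.074 [[306.0, 238.0], [393.0, 159.0], [305.0, 76.0], [218.0, 159.0]]
0.455 0.082 [[302.0, 239.0], [357.0, 189.0], [302.0, 138.0], [247.0, 189.0]]
0.455 0.074 [[302.0, 248.0], [389.0, 169.0], [302.0, 87.0], [214.0, 170.0]]
```

```bash
python3 - <<'E'
from h import *
o=monitor.get_obs();c=cam('wrist'); z=o['eef_pos'][2]; print(o['eef_pos'],o['clock'])
f=lambda L:[(220+u/3-.33,180+v/3-.33) for u,v in L]
u=np.array([np.cos(np.radians(18.85)),np.sin(np.radians(18.85))]); n=np.array([-u[1],u[0]])
for dz in (.010,.012,.014,.016):
    A=ray(c,f([(303,163),(303,370),(124,190),(486,190)]),z+dz); B=ray(c,f([(303,325)]),z+dz-.014)[0]
    print(dz,'near',(A[0]@u+.0165).round(4),'far top',(A[1]@u-.0165).round(4),'far bottom',(B@u-.0165).round(4),'flat width',((A[3]-A[2])@n).round(4),'flats mid',((A[2]+A[3])/2@n).round(4))
print('tcp',o['eef_pos'][:2]@u,o['eef_pos'][:2]@n,'hub',np.array([.453,-.0437])@u,np.array([.453,-.0437])@n)
E
```

```text
[ 0.45615866 -0.04363979  0.09131916] 7.45
0.01 near 0.4198 far top 0.4211 far bottom 0.422 flat width 0.052 flats mid -0.1881
0.012 near 0.4189 far top 0.4197 far bottom 0.4208 flat width 0.0513 flats mid -0.1881
0.014 near 0.418 far top 0.4183 far bottom 0.4195 flat width 0.0505 flats mid -0.1881
0.016 near 0.4172 far top 0.4169 far bottom 0.4182 flat width 0.0497 flats mid -0.1881
tcp 0.41759415723180043 -0.18868035972611955 hub 0.41458544802465486 -0.18771679809275527
```

Call:
move_arm([
  [[-0.0043, -0.001, 0, 0.4, 30], [-0.0043, -0.001, -0.006, 0.4, 30], [-0.0043, -0.001, -0.012, 0.4, 30], [-0.0043, -0.001, -0.016, 0.4, 30], [-0.0043, -0.001, -0.016, 0.4, 30]],
])

```text
clock: 8.12
eef_pos: [0.4512, -0.0445, 0.074]
tool_rot: [-0.167, 0.986, 0.0, 0.0]
ft_force: [2.2, 0.3, -1.3]
grip_width: 0.0507
grasp_force: 63.2
```

Call:
move_arm([
  [[0.0005, 0, 0, 0, 30], [0.0005, 0, -0.001, 0, 30], [0.0005, 0, -0.002, 0, 30], [0.0005, 0, -0.003, 0, 30], [0.0005, 0, -0.003, 0, 30]],
])

```text
clock: 8.75
eef_pos: [0.4514, -0.0446, 0.0713]
tool_rot: [-0.167, 0.986, -0.0, 0.0]
ft_force: [0.8, 0.2, -0.7]
grip_width: 0.0503
grasp_force: 63.3
```

Call:
move_arm([
  [[0.0003, 0, -0.001, 0, 30], [0.0003, 0, -0.002, 0, 30], [0.0003, 0, -0.003, 0, 30], [0.0003, 0, -0.004, 0, 30], [0.0003, 0, -0.004, 0, 30]],
])

```text
clock: 9.38
eef_pos: [0.4515, -0.0446, 0.0672]
tool_rot: [-0.167, 0.986, 0.0, -0.0]
ft_force: [1.1, -0.2, -1.6]
grip_width: 0.0508
grasp_force: 63.3
```

Call:
move_arm([
  [[0.0003, 0, -0.001, 0, 30], [0.0003, 0, -0.002, 0, 30], [0.0003, 0, -0.003, 0, 30], [0.0003, 0, -0.003, 0, 30]],
])

```text
clock: 9.88
eef_pos: [0.4518, -0.0446, 0.0642]
tool_rot: [-0.167, 0.986, 0.0, -0.0]
ft_force: [0.6, 0.5, -1.6]
grip_width: 0.0502
grasp_force: 63.3
```

Call:
move_arm([
  [[0, 0, -0.001, 0, 30], [0, 0, -0.002, 0, 30], [0, 0, -0.003, 0, 30], [0, 0, -0.003, 0, 30]],
])

```text
clock: 10.38
eef_pos: [0.4518, -0.0446, 0.0612]
tool_rot: [-0.167, 0.986, 0.0, -0.0]
ft_force: [-0.3, -0.0, -1.3]
grip_width: 0.0504
grasp_force: 63.3
```

Freely inside the teeth, with no upward force. Going on down in watched steps.

Call:
move_arm([
  [[0, 0, -0.0015, 0, 30], [0, 0, -0.003, 0, 30], [0, 0, -0.0045, 0, 30], [0, 0, -0.006, 0, 30], [0, 0, -0.006, 0, 30]],
])

```text
clock: 11.0
eef_pos: [0.4518, -0.0446, 0.0551]
tool_rot: [-0.167, 0.986, 0.0, -0.0]
ft_force: [0.0, 0.0, -0.6]
grip_width: 0.0507
grasp_force: 63.3
```

Call:
move_arm([
  [[0, 0, -0.0015, 0, 30], [0, 0, -0.003, 0, 30], [0, 0, -0.0045, 0, 30], [0, 0, -0.0055, 0, 30], [0, 0, -0.0055, 0, 30]],
])

```text
clock: 11.62
eef_pos: [0.4519, -0.0446, 0.0497]
tool_rot: [-0.167, 0.986, 0.0, -0.0]
ft_force: [-0.2, 0.8, -1.4]
grip_width: 0.0502
grasp_force: 63.3
```

Call:
move_arm([
  [[0, 0, -0.0015, 0, 30], [0, 0, -0.003, 0, 30], [0, 0, -0.0042, 0, 30], [0, 0, -0.0042, 0, 30]],
])

```text
clock: 12.12
eef_pos: [0.4519, -0.0446, 0.0455]
tool_rot: [-0.167, 0.986, 0.0, -0.0]
ft_force: [-0.7, -0.1, -1.6]
grip_width: 0.0506
grasp_force: 63.3
```

Call:
move_arm([
  [[0, 0, -0.0005, 0, 30], [0, 0, -0.001, 0, 30], [0, 0, -0.001, 0, 30]],
])

```text
clock: 12.5
eef_pos: [0.452, -0.0446, 0.0446]
tool_rot: [-0.167, 0.986, 0.0, -0.0]
ft_force: [0.3, -0.4, -0.8]
grip_width: 0.0504
grasp_force: 63.3
```

Call:
move_arm([
  [[0, 0, -0.0005, 0, 30], [0, 0, -0.001, 0, 30], [0, 0, -0.001, 0, 30]],
])

```text
clock: 12.88
eef_pos: [0.452, -0.0446, 0.0439]
tool_rot: [-0.167, 0.986, -0.0, 0.0]
ft_force: [-2.3, 0.3, 2.7]
grip_width: 0.0501
grasp_force: 63.7
```

Call:
move_arm([
  [[0, 0, -0.0005, 0, 30], [0, 0, -0.0005, 0, 30]],
])

```text
clock: 13.12
eef_pos: [0.452, -0.0446, 0.0438]
tool_rot: [-0.167, 0.986, -0.0, 0.0]
ft_force: [-2.5, -0.3, 7.3]
grip_width: 0.0506
grasp_force: 64.3
```

Contact at TCP z 0.0438 matches the grasp offset (plate bottom at 0.042), so the plate is home. Releasing.

Call:
move_arm([
  [[0, 0, 0.0005, 0, 70], [0, 0, 0.0005, 0, 90], [0, 0, 0.0005, 0, 100], [0, 0, 0.0005, 0, 100], [0, 0, 0.0005, 0, 100]],
])

```text
clock: 13.75
eef_pos: [0.4519, -0.0446, 0.0435]
tool_rot: [-0.167, 0.986, 0.0, -0.0]
ft_force: [-0.1, -0.4, -0.4]
grip_width: 0.0851
grasp_force: 0.0
```

Call:
move_arm([
  [[0, 0, 0.02, 0, 100], [0, 0, 0.06, 0, 100], [0, 0, 0.12, 0, 100], [0, -0.03, 0.17, 0, 100], [0, -0.06, 0.17, 0, 100]],
])

```text
clock: 14.38
eef_pos: [0.455, -0.1057, 0.2185]
tool_rot: [-0.167, 0.986, -0.002, 0.005]
ft_force: [1.1, 0.5, -0.3]
grip_width: 0.0853
grasp_force: 0.0
```

```bash
python3 - <<'E'
from h import *
o=monitor.get_obs();c=cam('wrist'); save(c,'w6.png')
print(o['eef_pos'],np.degrees(2*np.arctan2(o['tool_rot'][1],o['tool_rot'][0])),o['ft_force'],o['clock'],o['joint_pos'])
print('blue',pose(c,'blue',(150,60,500,270),0.056))
print('orange',pose(c,'orange',(0,0,640,250),0.014))
E
```

```text
[ 0.45498712 -0.10570574  0.21845048] 199.2767948495026 [ 1.0535171   0.45220749 -0.2954119 ] 14.375 [-2.28256163e-01  1.73926207e-01 -1.13351036e-01  1.27336513e+00
 -3.24232375e-05 -5.64699867e-01]
blue (array([ 0.45207051, -0.04713407]), 19.48316192626953, np.float64(25.230166146992936), (77.5112075805664, 50.750892639160156))
orange (array([ 0.45558244, -0.25396982]), -63.530710220336914, np.float64(-61.06616792508437), (49.679176330566406, 78.80948638916016))
```

View pics/w6.png

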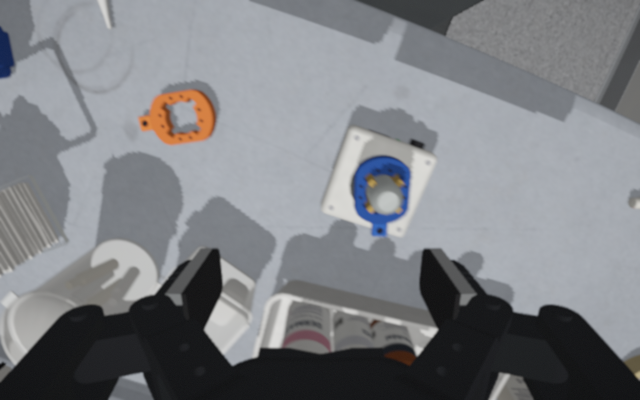

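The blue plate sits flat round the hub at (382,190) with the brass teeth through its notches. The orange plate lies at (182,117) with its tab to the left.

Call:
move_arm([
  [[0, -0.03, 0, 10, 100], [0, -0.06, 0, 20, 100], [0, -0.09, 0, 30, 100], [0, -0.12, 0, 40, 100], [0, -0.148, 0, 50, 100]],
])

```text
clock: 15.05
eef_pos: [0.4516, -0.2534, 0.2131]
tool_rot: [-0.57, 0.822, 0.0, -0.0]
ft_force: [0.2, -0.4, -0.3]
grip_width: 0.0854
grasp_force: 0.0
```

Call:
move_arm([
  [[0, 0, -0.02, 10, 100], [0, 0, -0.04, 20, 100], [0, 0, -0.06, 30, 100], [0, 0, -0.07, 40, 100], [0, 0, -0.07, 48, 100]],
])

```text
clock: 15.68
eef_pos: [0.4509, -0.2519, 0.1419]
tool_rot: [0.855, -0.519, -0.002, 0.0]
ft_force: [0.2, -0.7, -0.1]
grip_width: 0.0852
grasp_force: 0.0
```

```bash
python3 - <<'E'
from h import *
o=monitor.get_obs();c=cam('wrist'); save(c,'w7.png')
print(o['eef_pos'],np.degrees(2*np.arctan2(o['tool_rot'][1],o['tool_rot'][0])),o['clock'],o['joint_pos'])
print('orange',pose(c,'orange',(200,60,450,260),0.014))
E
```

```text
[ 0.45086085 -0.25192115  0.14191141] -62.52961208904712 15.675 [-5.09553151e-01  3.31866950e-01 -1.10371303e-01  1.13207003e+00
  2.11603956e-05 -2.55979823e+00]
orange (array([ 0.45784288, -0.25577204]), -62.55563545227051, np.float64(-62.846956093786936), (50.77812194824219, 79.02049255371094))
```

View pics/w7.png

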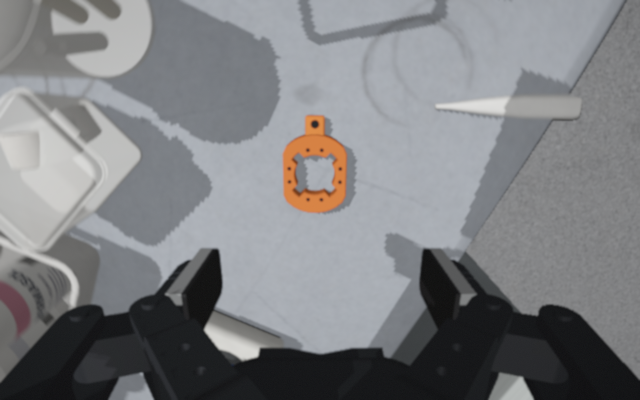

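Orange plate at (315,172), tab pointing up in the picture at (315,125), already in line with the gripper and with clear space for the fingers.

Call:
move_arm([
  [[0.007, -0.004, -0.05, 0, 100], [0.007, -0.004, -0.1, 0, 100], [0.007, -0.004, -0.13, 0, 100], [0.007, -0.004, -0.14, 0, 100], [0.007, -0.004, -0.14, 0, 100]],
])

```text
clock: 16.35
eef_pos: [0.4589, -0.2565, 0.0035]
tool_rot: [0.853, -0.521, -0.0, 0.0]
ft_force: [-0.5, 0.5, -0.1]
grip_width: 0.0856
grasp_force: 0.0
```

Call:
move_arm([
  [[0, 0, 0, 0, 50], [0, 0, 0, 0, 40], [0, 0, 0, 0, 30], [0, 0, 0, 0, 30], [0, 0, 0, 0, 30]],
])

```text
clock: 16.98
eef_pos: [0.4602, -0.2574, 0.0057]
tool_rot: [0.853, -0.521, 0.002, -0.0]
ft_force: [-0.7, 0.2, 5.0]
grip_width: 0.0502
grasp_force: 62.0
```

Grip is 4 mm shallower than on the blue plate; regrip deeper to match it.

Call:
move_arm([
  [[0, 0, 0, 0, 80], [0, 0, 0, 0, 100], [0, 0, -0.002, 0, 100], [0, 0, -0.0045, 0, 100], [0, 0, -0.0045, 0, 100]],
])

```text
clock: 17.6
eef_pos: [0.4586, -0.2564, -0.0014]
tool_rot: [0.854, -0.521, -0.0, 0.0]
ft_force: [-0.3, 0.5, -0.2]
grip_width: 0.0854
grasp_force: 0.0
```

Call:
move_arm([
  [[0, 0, 0, 0, 50], [0, 0, 0, 0, 40], [0, 0, 0, 0, 30], [0, 0, 0, 0, 30], [0, 0, 0, 0, 30]],
])

```text
clock: 18.23
eef_pos: [0.4592, -0.2567, -0.0002]
tool_rot: [0.854, -0.521, 0.0, -0.0]
ft_force: [-1.6, 0.7, 5.4]
grip_width: 0.0514
grasp_force: 62.6
```

Call:
move_arm([
  [[0, 0, 0.03, 0, 30], [0, 0, 0.08, 0, 30], [0, 0, 0.13, -10, 30], [0, 0, 0.16, -20, 30], [0, 0.02, 0.16, -30, 30]],
])

```text
clock: 18.85
eef_pos: [0.4609, -0.2383, 0.1621]
tool_rot: [-0.687, 0.727, -0.003, 0.001]
ft_force: [0.7, 0.2, -2.1]
grip_width: 0.0508
grasp_force: 63.5
```

Call:
move_arm([
  [[-0.002, 0.04, 0, -10, 30], [-0.003, 0.08, 0, -20, 30], [-0.004, 0.12, 0, -30, 30], [-0.005, 0.16, 0, -40, 30], [-0.006, 0.185, 0, -50, 30]],
])

```text
clock: 19.48
eef_pos: [0.4523, -0.0499, 0.1587]
tool_rot: [-0.317, 0.948, 0.0, -0.0]
ft_force: [-0.5, 0.5, -1.3]
grip_width: 0.0506
grasp_force: 63.5
```

Call:
move_arm([
  [[0, 0.007, -0.01, -9, 30], [0, 0.007, -0.03, -18.1, 30], [0, 0.007, -0.05, -18.1, 30], [0, 0.007, -0.063, -18.1, 30], [0, 0.007, -0.063, -18.1, 30]],
])

```text
clock: 20.1
eef_pos: [0.4519, -0.0446, 0.095]
tool_rot: [-0.166, 0.986, 0.0, -0.001]
ft_force: [0.0, 0.6, -2.1]
grip_width: 0.0507
grasp_force: 63.4
```

```bash
python3 - <<'E'
from h import *
o=monitor.get_obs();c=cam('wrist'); 
print(o['eef_pos'],np.degrees(2*np.arctan2(o['tool_rot'][1],o['tool_rot'][0])),o['ft_force'],o['clock'])
im=c['color'][180:380,220:420,::-1]; cv2.imwrite('pics/w8.png',cv2.resize(im,(600,600),interpolation=cv2.INTER_CUBIC))
E
```

```text
[ 0.45189302 -0.04455933  0.09504398] 199.0996735559844 [ 0.04563442  0.60309732 -2.08237489] 20.1
```

View pics/w8.png

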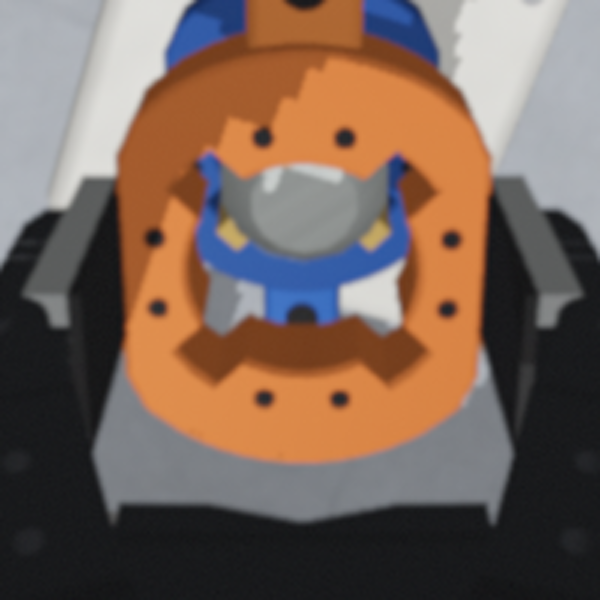

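The orange plate is level above the hub with its bolt holes symmetric about u=303, and the blue plate's tab shows through the bore on the opposite side. I'll use the same hole-ring measurement relative to the blue plate's successful fit.

```bash
python3 - <<'E'
from h import *
o=monitor.get_obs();c=cam('wrist'); z=o['eef_pos'][2]
f=lambda L:[(220+u/3-.33,180+v/3-.33) for u,v in L]
H=f([(262,138),(345,138),(154,238),(452,239),(158,308),(447,309),(264,399),(340,399)])
for dz in (.0122,.0142):
    P=ray(c,H,z+dz); m=P.mean(0); print(dz,m.round(4),np.linalg.norm(P-m,axis=1).round(4),'shift',(np.array([.4537,-.0437])-m).round(4))
    print([np.degrees(np.arctan2(*(P[j]-P[i])[::-1])).round(1) for i,j in((2,3),(4,5),(0,1),(6,7),(0,6),(1,7))])
print(o['eef_pos'],o['clock'])
E
```

```text
0.0122 [ 0.4548 -0.0437] [0.022  0.0221 0.0221 0.0222 0.022  0.022  0.0221 0.0221] shift [-0.0011 -0.    ]
[np.float64(108.8), np.float64(108.8), np.float64(109.1), np.float64(109.0), np.float64(18.8), np.float64(18.8)]
0.0142 [ 0.4537 -0.044 ] [0.0217 0.0217 0.0218 0.0218 0.0217 0.0217 0.0218 0.0217] shift [-0.      0.0003]
[np.float64(108.8), np.float64(108.8), np.float64(109.1), np.float64(109.0), np.float64(18.8), np.float64(18.8)]
[ 0.45269667 -0.04464587  0.09587675] 20.15
```

Call:
move_arm([
  [[0, 0.0003, -0.005, 0.4, 30], [0, 0.0003, -0.011, 0.4, 30], [0, 0.0003, -0.017, 0.4, 30], [0, 0.0003, -0.021, 0.4, 30], [0, 0.0003, -0.021, 0.4, 30]],
])

```text
clock: 20.82
eef_pos: [0.4525, -0.0443, 0.0746]
tool_rot: [-0.169, 0.986, 0.0, -0.001]
ft_force: [-0.4, 0.7, -1.3]
grip_width: 0.0506
grasp_force: 63.5
```

Call:
move_arm([
  [[0, 0, -0.001, 0, 30], [0, 0, -0.002, 0, 30], [0, 0, -0.003, 0, 30], [0, 0, -0.004, 0, 30], [0, 0, -0.004, 0, 30]],
])

```text
clock: 21.45
eef_pos: [0.4529, -0.0443, 0.071]
tool_rot: [-0.169, 0.986, 0.0, -0.0]
ft_force: [0.2, 1.5, -2.1]
grip_width: 0.0508
grasp_force: 63.5
```

Call:
move_arm([
  [[0, 0, -0.001, 0, 30], [0, 0, -0.002, 0, 30], [0, 0, -0.003, 0, 30], [0, 0, -0.004, 0, 30], [0, 0, -0.004, 0, 30]],
])

```text
clock: 22.08
eef_pos: [0.4528, -0.0443, 0.067]
tool_rot: [-0.169, 0.986, 0.0, -0.0]
ft_force: [0.5, -0.6, -1.7]
grip_width: 0.051
grasp_force: 63.5
```

Call:
move_arm([
  [[0, 0, -0.001, 0, 30], [0, 0, -0.002, 0, 30], [0, 0, -0.002, 0, 30]],
])

```text
clock: 22.45
eef_pos: [0.4529, -0.0443, 0.065]
tool_rot: [-0.169, 0.986, 0.0, -0.0]
ft_force: [-0.0, 0.5, -1.7]
grip_width: 0.0509
grasp_force: 63.5
```

Call:
move_arm([
  [[0, 0, -0.0015, 0, 30], [0, 0, -0.003, 0, 30], [0, 0, -0.0045, 0, 30], [0, 0, -0.006, 0, 30], [0, 0, -0.006, 0, 30]],
])

```text
clock: 23.08
eef_pos: [0.4528, -0.0443, 0.0589]
tool_rot: [-0.169, 0.986, 0.0, -0.0]
ft_force: [0.5, 0.1, -0.9]
grip_width: 0.0514
grasp_force: 63.5
```

Call:
move_arm([
  [[0, 0, -0.0005, 0, 30], [0, 0, -0.001, 0, 30], [0, 0, -0.0015, 0, 30], [0, 0, -0.002, 0, 30], [0, 0, -0.002, 0, 30]],
])

```text
clock: 23.7
eef_pos: [0.4529, -0.0443, 0.057]
tool_rot: [-0.169, 0.986, 0.0, -0.0]
ft_force: [-0.5, -0.1, -0.8]
grip_width: 0.0507
grasp_force: 63.5
```

Call:
move_arm([
  [[0, 0, -0.0005, 0, 30], [0, 0, -0.001, 0, 30], [0, 0, -0.001, 0, 30]],
])

```text
clock: 24.08
eef_pos: [0.4529, -0.0443, 0.056]
tool_rot: [-0.169, 0.986, 0.0, -0.0]
ft_force: [0.2, -0.2, -1.5]
grip_width: 0.051
grasp_force: 63.5
```

Call:
move_arm([
  [[0, 0, -0.0005, 0, 30], [0, 0, -0.0005, 0, 30]],
])

```text
clock: 24.32
eef_pos: [0.453, -0.0443, 0.0558]
tool_rot: [-0.169, 0.986, -0.0, 0.0]
ft_force: [-0.3, 0.6, 0.5]
grip_width: 0.0505
grasp_force: 63.8
```

Call:
move_arm([
  [[0, 0, -0.0005, 0, 30], [0, 0, -0.0005, 0, 30]],
])

```text
clock: 24.58
eef_pos: [0.453, -0.0443, 0.0558]
tool_rot: [-0.169, 0.986, -0.0, 0.0]
ft_force: [-2.6, -0.1, 6.1]
grip_width: 0.0505
grasp_force: 64.4
```

Call:
move_arm([
  [[0, 0, 0.0005, 0, 70], [0, 0, 0.0005, 0, 90], [0, 0, 0.0005, 0, 100], [0, 0, 0.0005, 0, 100], [0, 0, 0.0005, 0, 100]],
])

```text
clock: 25.2
eef_pos: [0.4529, -0.0443, 0.0555]
tool_rot: [-0.169, 0.986, 0.0, -0.0]
ft_force: [-0.5, -0.4, 0.4]
grip_width: 0.0855
grasp_force: 0.0
```

Call:
move_arm([
  [[0, 0, 0.02, 0, 100], [0, 0, 0.06, 0, 100], [0, 0, 0.11, 0, 100], [-0.03, 0, 0.14, 0, 100], [-0.03, 0, 0.14, 0, 100]],
])

```text
clock: 25.82
eef_pos: [0.4233, -0.0444, 0.1981]
tool_rot: [-0.169, 0.986, -0.001, 0.002]
ft_force: [0.9, 0.3, -0.1]
grip_width: 0.0852
grasp_force: 0.0
```

```bash
python3 - <<'E'
from h import *
o=monitor.get_obs();c=cam('wrist'); print(o['eef_pos'],o['ft_force'],o['clock'])
im=c['color'][:300,160:480,::-1]; s=cam('side')['color'][60:360,200:400,::-1]
cv2.imwrite('pics/w9.png',np.hstack([cv2.resize(im,(480,450)),cv2.resize(s,(300,450))]))
E
```

```text
[ 0.423271   -0.04443163  0.19806536] [ 0.87107785  0.2648732  -0.13886866] 25.825
```

View pics/w9.png

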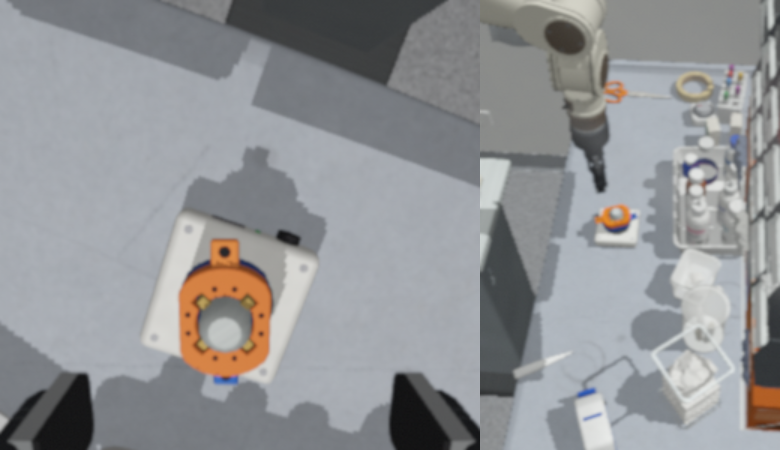

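The orange plate lies flat on the hub at (225,322) with all four teeth in its notches and its tab up at (225,252). The blue tab shows on the opposite side at (226,379). Both plates are released and the other things are where they were.

```bash
python3 -c "
from workcell import job
print(job.job_done())"
```

```text
the job is handed in; nothing more can be done
None
```

The clutch is rebuilt and handed in: the blue plate is home on the shoulder and the orange plate is home on it with its tab opposite; both are released and the other things are where they were, in about 26 s of the 72 s (hand-in gave no verdict).

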